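Load the tilting vial rack and hold it at the marked angle

TASK

Load the tilting vial rack: first stand the blue-capped vial fully down in the pocket with one dot, then the green-capped vial fully down in the pocket with two dots. Then lift the rack by its blue bar handle, so that it rocks on its stud, until the swinging pointer has settled with its tip on the red mark, and finish while still holding the handle there. Do not touch the pointer or the mark, and leave the red-capped vial, the solvent bottle and the tip box where they are.

Things in the scene. Friction and masses are not known exactly. Their poses are not given: they have to be found in the camera images.
- vial_blue_mid (a point): The blue vial: amber glass vial with a blue cap: upright cylinder 22 mm in diameter (glass and cap alike), 80 mm tall, 45 g. This point is its centre. It starts upright in one of the three holes of the grey stand (foot 7 mm, stand top 25 mm above the bench; holes 65 mm apart in a row); which hole is which varies.
- vial_green_mid (a point): The green vial: amber glass vial with a green cap: upright cylinder 22 mm in diameter (glass and cap alike), 80 mm tall, 45 g. This point is its centre. It starts upright in one of the three holes of the grey stand (foot 7 mm, stand top 25 mm above the bench; holes 65 mm apart in a row); which hole is which varies.
- vial_red_mid (a point): The red vial, a bystander: amber glass vial with a red cap: upright cylinder 22 mm in diameter (glass and cap alike), 80 mm tall, 45 g. This point is its centre. It starts upright in one of the three holes of the grey stand (foot 7 mm, stand top 25 mm above the bench; holes 65 mm apart in a row); which hole is which varies.
- pocket_one (a point): Pocket one: centre of the mouth of the rack pocket marked with one black dot. Pocket 26 mm in diameter, 40 mm deep, flat floor: the centre of a fully seated vial lies at this point, its upper 40 mm standing out. The pocket farther from the handle, 75 mm from pocket two; the rack's flat top is level with it. Axes: x along the hinge, y towards the handle, z up through the rack.
- pocket_two (a point): Pocket two: centre of the mouth of the rack pocket marked with two black dots. Pocket 26 mm in diameter, 40 mm deep, flat floor: the centre of a fully seated vial lies at this point, its upper 40 mm standing out. The pocket nearer the handle, 140 mm from its bar along y. Axes as pocket one.
- handle: The rack's handle: a round blue bar 12 mm in diameter, 93 mm clear between two side arms, parallel to the hinge. Origin mid-bar; x along the bar, y away from the rack, z up (turns with the rack). 160 mm (y) and 37 mm (z) from the hinge; 75 mm free to the rack block, 140 mm below. Lifting it (2 to 6 N) swings it in an arc about the hinge; let go, the rack falls back on its rest.
- hinge (a point): Middle of the level hinge line on top of the metal stud, about which the rack rocks: x along the hinge, y towards the handle. A positive turn about x lifts the handle. 120 mm above the bench, 45 mm below the pocket mouths. The stud leans up to 3 degrees, so the rack's rest is not exactly level.
- pointer_tip (a point): Tip of the black swinging pointer, a pendulum 80 mm long on the white dial board (160 by 120 mm) on the rack's +x side, which faces away from the robot. It always hangs plumb once it has stopped swinging (swing period about 0.6 s, dies out in about 3 s).
- mark_point (a point): The red mark on the dial, 10 mm wide, fixed at a different place on the scale in every run: this point is where the pointer's tip must come (80 mm from the pointer's pivot, in the pointer's plane). The mark turns with the rack.
- pointer (a joint): Angle in rad of the pointer on the dial, from the dial's centre line: once settled, it equals the rack's true tilt from level, positive with the handle raised.
- mark (a joint): Angle in rad of the red mark on the same scale as the pointer (0.2 to 0.45): the tip is on the mark when the two are equal. It does not move by itself.
- rocker (a joint): Tilt in rad of the rack (white block 70 wide along x, 185 long along y, 45 mm high) about its hinge, from its rest: 0 at rest, grows as the handle is lifted, at most 0.65. As the stud leans, it differs from the true tilt by up to 0.05.
- solvent: Solvent bottle with a blue cap, bystander: 66 mm in diameter, 140 mm tall; origin at its foot.
- tipbox: Pipette tip box with an orange lid, bystander: 85 by 120 by 48 mm; origin at the centre of its underside.
Not all that is in view belongs to the job. Leave any yellow look-alike of the part that bears vial_blue_mid alone.

How it is judged (in metres and radians):
On the way, in this order (a step that is already met when the one before it is completed fails the run):
1. the blue-capped vial is fully down in pocket one and let go (distance between vial_blue_mid and pocket_one below 0.007 m and contact force between the fingers and vial_blue below 0.1 N), for 0.2 s.
2. then the green-capped vial is fully down in pocket two and let go (all of step 1 and distance between vial_green_mid and pocket_two below 0.007 m and contact force between the fingers and vial_green below 0.1 N), for 0.2 s.
3. then, with both vials seated, the gripper on the handle holds the pointer's tip on the mark (distance between vial_blue_mid and pocket_one below 0.007 m and distance between vial_green_mid and pocket_two below 0.007 m and distance between pointer_tip and mark_point below 0.005 m and contact force between the fingers and handle above 1 N), for 0.3 s.
At the end, for the whole second after the job is handed in: Both vial centres within 7 mm of their pocket mouths (blue one, green two), not touched by the fingers; the fingers hold the handle with over 1 N; pointer tip within 5 mm of the mark point, slower than 0.35 rad/s; rack slower than 0.1 rad/s (all of step 3 and velocity of joint pointer between -0.35 and 0.35 rad/s and velocity of joint rocker between -0.1 and 0.1 rad/s and contact force between the fingers and vial_blue below 0.1 N and contact force between the fingers and vial_green below 0.1 N); the arm keeps its last pose, push and grip.
It fails at once if the robot touches the pointer or the mark (contact force between any of the fingers, the arm and pointer above 0.3 N or contact force between any of the fingers, the arm and mark above 0.3 N).
It fails at once if a bystander is moved by more than 20 mm (distance of any of vial_red_mid, solvent, tipbox from where it was at the start of the episode above 0.02 m).
It also fails if it takes over 72 s, if anything falls off the work surface, if the arm or the gripper's body presses on something with over 40 N, if the wrist force passes 120 N, or if a joint passes its speed limit or range.

ROBOT

A 6-joint arm with a two-finger parallel gripper is mounted at the origin on the work surface. World frame = base frame: x ahead of the robot, y to its left, z up, the work surface at z = 0. Lengths are in mm, angles in rad, forces in N, time in s.
With the tool pointing down it reaches from about 350 to 975 mm from the base axis. Payload 7.1 kg.
Tool frame: the origin (TCP) lies midway between the tips of the shut fingers; the grasp point (between the pads) lies 19 mm behind it; z points along the fingers, y is the line along which they close (so a half turn about z gives the same grasp; the last joint's range is limited). The gripper opens to 88 mm and grips with 3 to 60 N. Pads are 20 mm wide; open, the fingers measure 115 mm over their backs; the gripper's body (75 mm by 178 mm) begins 61 mm behind the grasp point.
Start: joints at [1.111, 0.423, 1.63, -0, 1.089, -0.019], TCP at [266.632, 565.254, 222.675] pointing down, gripper open.
Joint ranges: [-3, 3], [-0.9, 2.11], [0.09, 2.58], [-1.31, 4.45], [0.11, 2.69], [-2.54, 2.54]. Speed limits (rad/s): [2.39, 2.39, 3.01, 3.14, 3.14, 3.14].

INTERFACE

Orientations are given as a unit quaternion [x, y, z, w].
In Python, from station import ctrl gives the robot as it stands.
- The arm moves only by the tool send_rows, never from a script. Its argument "plan" is a list of rows, each a list of 7 numbers: the shift along the tool's x, y, z scaled (see below), then the turn, a rotation vector about the tool's x, y, z scaled (see below), then the closure, from 0 (fully open) to 1 (shut). A call has 1 to 10 rows; each row shifts and turns the commanded pose from where the row before left it, along the tool's axes as they then stand; what a row does not reach is not made up. The controller multiplies each number of a shift by 40 mm and each number of a turn by 5 degrees. A row lasts 1/8 s, in which the tool goes at most 62.5 mm and 10.7 degrees, less where a joint would pass 70% of its speed; a pose out of reach is approached as far as the arm can. A call with a number of a shift or a turn outside -1 to 1 is refused whole. A call with a gripper value outside its range is refused whole. The fingers move at their own pace and stop on an object; "newtons" is the grip in N (left out, the last holds). Time passes only in rows, so rows that do not move let the fingers close. It gives the time, the measured TCP pose, the force, the opening and the grip force at its end, in the units of the state.
- ctrl.get_obs(): the state, without advancing time (a new reading comes with each control period).
- ctrl.get_image(name): name is "scene" or "top" or "wrist"; returns a dict with "img" (400x640x3 uint8, red, green, blue), "fx", "fy", "cx", "cy" (pixels), "R" (3x3) and "t" (3): a world point X has camera coordinates R X + t; the wrist camera has in their place "tool_from_camera" (4x4, takes a point from camera to tool coordinates, whose origin is the TCP and whose axes are the flange's). Camera axes: x right, y down, z forward; pixel columns grow to the right and rows downward; lengths in mm; the calibration is good to about 2 mm. A picture is of the moment at which its call begins: read the wrist's pose just before it. There is no depth.
- ctrl.sign_off(): hands the job in; it is judged then, once.
Trained networks look in the newest picture that a camera, given by its name, has taken for a name from the list of things; names that differ only in an ending like _2 or _b are one class to them, and where a whole thing is asked for, a point or a joint stands for the part that bears it (a point fixed in the world has none). Each returns a list of dicts, best first, with "confidence" (0 to 1); they miss things now and then, are a little off and sometimes report something else, mostly with a low value. They report only what shows in the picture. A call takes as long as a camera call. They do not tell look-alikes from the thing itself.
- ctrl.spot_in(thing, camera): "position" ([column, row] in pixels, amid what is visible of it).
- ctrl.masks_of(thing, camera): "region" (400x640 bool, what is visible of it) and "position" ([column, row] in pixels, amid what is visible of it).
- ctrl.tip_of(thing, camera): "position" ([column, row] in pixels: a listed point, or the origin of a listed thing).
The state is a dict: "time": time; "joint_pos": joint angles; "joint_velocities": joint speeds; "joint_efforts": joint torques, N m; "ee_pos": TCP position; "eef_rot": TCP orientation; "ft_force": force on the tool from outside, world axes, zero at the start; "ft_torque": the same for the moment, N m; "grip_width": finger opening in mm; "gripper_force": force on a finger pad.
Only numpy, scipy, OpenCV 4.12 (cv2) and the standard library are available. Lean on these libraries where they do the work, as an engineer would, in place of code of your own. Each camera call takes 0.05 s, during which the arm holds its last target. There are 200 camera calls.

## Working session

There is one attempt and no reset: what is moved stays moved. The work goes in short steps, Python scripts to look and compute and a tool call to move; the robot and the scene stay as the last step left them, time stands still between calls to the robot, and variables do not carry over. Pictures are saved under pics/ and viewed, at most 13 in all, crops included, and the job is handed in when it is done.

Besides the shell and the picture viewer there is one more tool, called after ">>>" as name(argument=value, ...) on one line, values as JSON. send_rows: Moves the arm, as the interface text tells. Shifts and turns lie within -1 to 1; 1 stands for 40 mm of shift or 5 degrees of turn. Its arguments: {"type":"object","properties":{"plan":{"type":"array","items":{"type":"array","items":{"type":"number","minimum":-1,"maximum":1}}},"newtons":{"type":"number"}},"required":["plan"]}

```bash
mkdir -p pics; ls; cat > h.py <<'E'
import numpy as np, cv2
from station import ctrl
from scipy.spatial.transform import Rotation as Ro
np.set_printoptions(precision=2,suppress=True)
def cam(name):
    o=ctrl.get_obs(); c=ctrl.get_image(name)
    if name=="wrist":
        T=np.array(c["tool_from_camera"]); Rw=Ro.from_quat(o["eef_rot"]).as_matrix()
        R=(Rw@T[:3,:3]); p=Rw@T[:3,3]+np.array(o["ee_pos"])
        c["R"]=R.T; c["t"]=-R.T@p
    c["R"]=np.array(c["R"]);c["t"]=np.array(c["t"]);return c
def ray(c,px):
    d=c["R"].T@np.array([(px[0]-c["cx"])/c["fx"],(px[1]-c["cy"])/c["fy"],1.]); return -c["R"].T@c["t"],d/np.linalg.norm(d)
def atz(c,px,z):
    o,d=ray(c,px); return o+d*(z-o[2])/d[2]
def tri(rs):
    A=sum(np.eye(3)-np.outer(d,d) for o,d in rs);b=sum((np.eye(3)-np.outer(d,d))@o for o,d in rs)
    x=np.linalg.solve(A,b); return x,[np.linalg.norm((np.eye(3)-np.outer(d,d))@(x-o)) for o,d in rs]
def proj(c,X):
    q=c["R"]@np.array(X)+c["t"]; return np.array([q[0]/q[2]*c["fx"]+c["cx"],q[1]/q[2]*c["fy"]+c["cy"]])
def save(c,n): cv2.imwrite("pics/"+n,c["img"][:,:,::-1])
E
python3 - <<'E'
from h import *
C={n:cam(n) for n in("scene","top")}
for n in C: save(C[n],n+"0.png"); print(n,-C[n]["R"].T@C[n]["t"])
for th in "vial_blue_mid vial_green_mid vial_red_mid pocket_one pocket_two handle hinge pointer_tip mark_point solvent tipbox".split():
    rs=[]
    for n in C:
        r=ctrl.tip_of(th,n); print(th,n,[(np.round(q["position"]),round(q["confidence"],2)) for q in r[:3]])
        if r: rs.append(ray(C[n],r[0]["position"]))
    if len(rs)==2: print("   ",*tri(rs))
E
```

```text
pics
scene [1245.14 -234.6   807.64]
top [ 385.36   48.74 1538.34]
vial_blue_mid scene [(array([151., 250.]), 0.62), (array([186., 224.]), 0.45)]
vial_blue_mid top [(array([448., 244.]), 0.56), (array([481., 237.]), 0.51)]
    [ 459.95 -369.41   -1.81] [np.float64(45.789619152061334), np.float64(45.78961915206133)]
vial_green_mid scene [(array([235., 223.]), 0.63)]
vial_green_mid top [(array([404., 235.]), 0.52)]
    [ 485.63 -178.01   40.55] [np.float64(0.08615758846066832), np.float64(0.08615758846066321)]
vial_red_mid scene [(array([327., 181.]), 0.68), (array([210., 227.]), 0.67), (array([236., 300.]), 0.16)]
vial_red_mid top [(array([424., 240.]), 0.38)]
    [535.03 -71.61 233.48] [np.float64(149.35572538741476), np.float64(149.35572538741482)]
pocket_one scene [(array([311., 172.]), 0.68)]
pocket_one top [(array([330., 223.]), 0.93)]
    [512.07  46.34 170.95] [np.float64(5.074748385252753), np.float64(5.0747483852527004)]
pocket_two scene [(array([335., 169.]), 0.56), (array([320., 205.]), 0.36), (array([443., 202.]), 0.29)]
pocket_two top [(array([303., 220.]), 0.77)]
    [51
[... 335 characters left out ...]
.7)]
    [509.99 100.35 111.86] [np.float64(1.860906085252558), np.float64(1.8609060852525852)]
pointer_tip scene [(array([328., 205.]), 0.38)]
pointer_tip top [(array([250., 217.]), 0.54)]
    [518.01 198.98  19.49] [np.float64(90.65894988578297), np.float64(90.65894988578297)]
mark_point scene [(array([319., 206.]), 0.52)]
mark_point top []
solvent scene [(array([232., 302.]), 0.6)]
solvent top [(array([424., 163.]), 0.79)]
    [ 712.24 -249.03    6.83] [np.float64(2.8091712641291458), np.float64(2.8091712641290623)]
tipbox scene [(array([443., 200.]), 0.77)]
tipbox top [(array([196., 195.]), 0.82)]
    [615.38 463.1   -4.88] [np.float64(3.0577308210461758), np.float64(3.0577308210462824)]
```

```bash
python3 - <<'E'
import cv2,numpy as np
s=cv2.imread("pics/scene0.png");t=cv2.imread("pics/top0.png")
a=cv2.resize(s[130:330,120:440],(800,500),interpolation=cv2.INTER_CUBIC); b=cv2.resize(t[140:300,180:500],(800,400),interpolation=cv2.INTER_CUBIC)
cv2.imwrite("pics/a.png",a);cv2.imwrite("pics/b.png",b)
E
python3 - <<'E'
import sys; sys.path.insert(0,'.')
import os; os.chdir('.')
from h import *
c=cam("scene");d=cam("top")
for p,q in(((186,224),(448,244)),((151,250),(481,237)),((210,227),(424,240))): print(tri([ray(c,p),ray(d,q)]))
o=ctrl.get_obs();print(o["time"],o["eef_rot"],Ro.from_quat(o["eef_rot"]).as_matrix())
E
```

```text
(array([ 456.12, -304.81,   63.51]), [np.float64(0.26140115676735326), np.float64(0.26140115676733433)])
(array([ 478.72, -411.76,   29.2 ]), [np.float64(1.8270911196749362), np.float64(1.8270911196749997)])
(array([ 469.03, -243.09,   36.61]), [np.float64(3.194475965015562), np.float64(3.1944759650155508)])
1.3 [0.22 0.98 0.   0.  ] [[-0.9   0.43  0.  ]
 [ 0.43  0.9   0.  ]
 [-0.    0.   -1.  ]]
```

View pics/a.png

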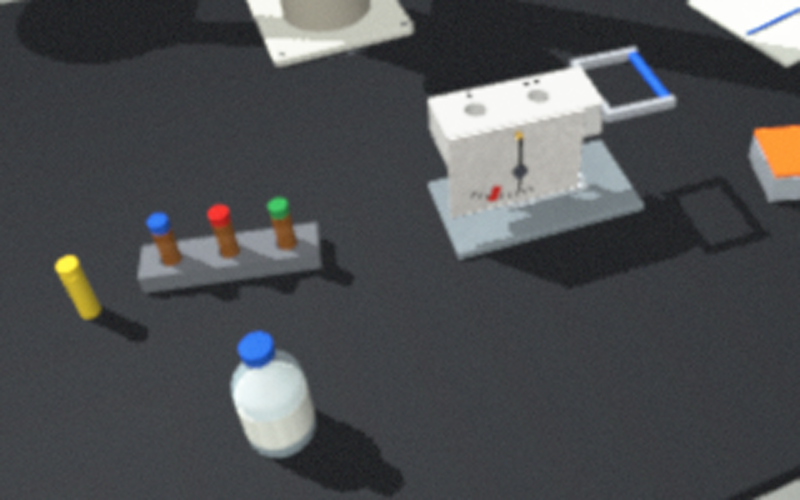

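View pics/b.png

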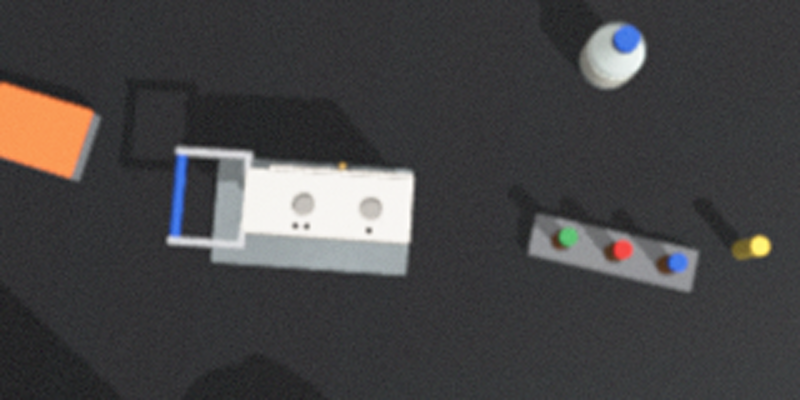

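The scene view (2.5x crop) shows the stand vials in the order blue (160,240), red (225,230), green (282,222). The yellow decoy is at (78,287), and the red mark is at (494,193) on the dial. The top view agrees: green is nearest the rack and blue farthest, and the single-dot pocket is at (370,208). The triangulated spacing fits the stand (about 65 mm).

>>> send_rows(plan=[[0, 0, -0.2, 0, 0, -0.84, 0.5], [0, 0, -0.2, 0, 0, -0.84, 0.5], [0, 0, -0.2, 0, 0, -0.84, 0.5], [0, 0, -0.2, 0, 0, -0.84, 0.5], [0, 0, -0.2, 0, 0, -0.84, 0.5], [-0.33, -0.98, 0, 0, 0, 0, 0.5], [-0.33, -0.98, 0, 0, 0, 0, 0.5], [-0.33, -0.98, 0, 0, 0, 0, 0.5], [-0.33, -0.98, 0, 0, 0, 0, 0.5], [-0.33, -0.98, 0, 0, 0, 0, 0.5]])

```text
time: 2.55
ee_pos: [318.1, 363.7, 262.8]
eef_rot: [0.037, 0.999, 0.0, 0.0]
ft_force: [-0.4, -0.5, -0.3]
grip_width: 44.0
gripper_force: 0.0
```

>>> send_rows(plan=[[-0.33, -0.98, 0, 0, 0, 0, 0.5], [-0.33, -0.98, 0, 0, 0, 0, 0.5], [-0.33, -0.98, 0, 0, 0, 0, 0.5], [-0.33, -0.98, 0, 0, 0, 0, 0.5], [-0.33, -0.98, 0, 0, 0, 0, 0.5], [-0.33, -0.98, 0, 0, 0, 0, 0.5], [-0.33, -0.98, 0, 0, 0, 0, 0.5], [-0.33, -0.98, 0, 0, 0, 0, 0.5], [-0.33, -0.98, 0, 0, 0, 0, 0.5], [-0.33, -0.98, 0, 0, 0, 0, 0.5]])

```text
time: 3.8
ee_pos: [420.7, -37.2, 262.9]
eef_rot: [0.037, 0.999, 0.0, 0.0]
ft_force: [1.1, 0.2, 0.3]
grip_width: 43.6
gripper_force: 0.0
```

>>> send_rows(plan=[[-0.33, -0.98, 0, 0, 0, 0, 0.5], [-0.33, -0.98, 0, 0, 0, 0, 0.5], [-0.33, -0.98, 0, 0, 0, 0, 0.5], [-0.33, -0.98, 0, 0, 0, 0, 0.5], [-0.33, -0.98, 0, 0, 0, 0, 0.5], [0, 0, 0, 0, 0, 0, 0.5]])

```text
time: 4.55
ee_pos: [472.3, -238.4, 262.6]
eef_rot: [0.038, 0.999, -0.0, 0.0]
ft_force: [-0.3, 1.0, -0.2]
grip_width: 43.8
gripper_force: 0.0
```

```bash
python3 - <<'E'
from h import *
o=ctrl.get_obs();print(o["time"],np.array(o["ee_pos"]),o["grip_width"],np.array(o["joint_pos"]),Ro.from_quat(o["eef_rot"]).as_matrix())
C={n:cam(n) for n in("wrist","top","scene")}
save(C["wrist"],"w1.png")
print("wristcam",-C["wrist"]["R"].T@C["wrist"]["t"],C["wrist"]["R"])
hs={n:cv2.cvtColor(C[n]["img"],cv2.COLOR_RGB2HSV) for n in C}
for nm,lo,hi in(("blue",105,125),("green",45,85),("red",0,6),("yellow",22,32)):
  for n in C:
    m=cv2.inRange(hs[n],(lo,130,60),(hi,255,255))
    k,_,st,ce=cv2.connectedComponentsWithStats(m)
    for i in range(1,k):
      if st[i,4]>12: print(nm,n,ce[i],st[i,4],"at z 87:",atz(C[n],ce[i],85))
E
```

```text
4.55 [ 472.25 -238.36  262.64] 43.8346606955227 [-0.49  0.23  1.8  -0.    1.1  -1.98] [[-1.    0.08  0.  ]
 [ 0.08  1.   -0.  ]
 [-0.   -0.   -1.  ]]
wristcam [ 398.25 -233.67  423.26] [[ 0.08  1.   -0.  ]
 [ 0.96 -0.07  0.27]
 [ 0.27 -0.02 -0.96]]
blue wrist [264.83 169.91] 47 at z 87: [ 448.28 -300.57   85.  ]
blue top [430.38 154.87] 84 at z 87: [ 719.74 -256.77   85.  ]
blue top [250.9  217.99] 160 at z 87: [532.24 274.16  85.  ]
blue top [119.   293.85] 13 at z 87: [314.35 648.92  85.  ]
blue top [575.11 371.25] 747 at z 87: [  98.29 -643.82   85.  ]
blue scene [289.83  26.9 ] 539 at z 87: [-871.41  493.32   85.  ]
blue scene [378.9  159.71] 117 at z 87: [445.46 317.19  85.  ]
blue scene [ 55.3  173.79] 375 at z 87: [  89.74 -643.91   85.  ]
blue scene [182.75 218.74] 68 at z 87: [ 455.17 -307.59   85.  ]
blue scene [222.23 268.99] 177 at z 87: [ 666.07 -245.98   85.  ]
green wrist [364.76 190.2 ] 268 at z 87: [ 482.08 -182.43   85.  ]
green top [406.57 234.14] 14 at z 87: [ 483.95 -180.33   85.  ]
green scene [318.37   1.28] 46 at z 87: [-1271.33   847.75    85.  ]
green scene 
[... 1274 characters left out ...]
116.43] 60 at z 87: [-132.74 -297.22   85.  ]
red scene [182.87 115.4 ] 53 at z 87: [-108.01 -224.5    85.  ]
red scene [176.27 122.67] 15 at z 87: [ -64.3  -254.94   85.  ]
red scene [175.07 147.79] 14 at z 87: [ 100.58 -281.08   85.  ]
red scene [207.25 215.91] 68 at z 87: [ 471.99 -244.11   85.  ]
yellow wrist [194.49 189.1 ] 663 at z 87: [ 465.19 -388.79   85.  ]
yellow wrist [630.11 258.68] 19 at z 87: [599.51 159.19  85.  ]
yellow wrist [404.31 308.55] 359 at z 87: [ 653.2 -133.3   85. ]
yellow wrist [228.89 289.17] 18 at z 87: [ 605.25 -369.01   85.  ]
yellow wrist [225.53 321.98] 89 at z 87: [ 656.46 -381.95   85.  ]
yellow scene [150.64 244.32] 237 at z 87: [ 514.35 -396.46   85.  ]
```

View pics/w1.png

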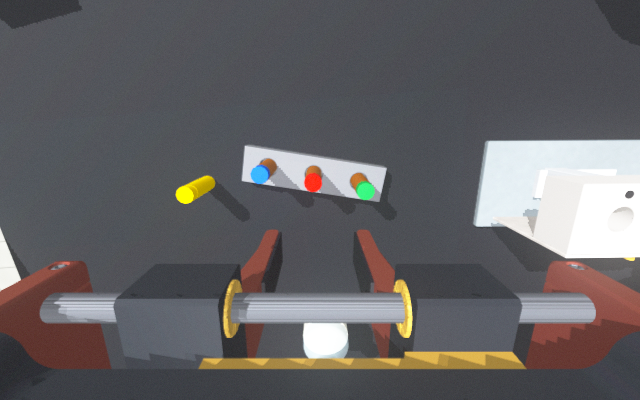

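The wrist view shows blue at (260,174), red (313,182) and green (365,190), with yellow outside the stand. Blue works out to about (454,-307), consistent with the 65 mm spacing. Next I grasp blue.

>>> send_rows(plan=[[0.165, -0.875, 0, 0, 0, 0, 0.5], [0.165, -0.875, 0, 0, 0, 0, 0.5], [0, 0, 0.8, 0, 0, 0, 0.5], [0, 0, 0.8, 0, 0, 0, 0.5], [0, 0, 0.8, 0, 0, 0, 0.5], [0, 0, 0.6, 0, 0, 0, 0.5]])

```text
time: 5.45
ee_pos: [453.0, -303.4, 141.6]
eef_rot: [0.036, 0.999, 0.0, -0.0]
ft_force: [0.2, -0.3, 0.7]
grip_width: 43.8
gripper_force: 0.0
```

```bash
python3 - <<'E'
from h import *
o=ctrl.get_obs();print(o["time"],np.array(o["ee_pos"]))
c=cam("wrist"); hs=cv2.cvtColor(c["img"],cv2.COLOR_RGB2HSV)
m=cv2.inRange(hs,(98,130,60),(125,255,255)); k,_,st,ce=cv2.connectedComponentsWithStats(m)
for i in range(1,k):
  if st[i,4]>40: print(ce[i],st[i],atz(c,ce[i],83), atz(c,(ce[i][0],st[i,1]),75))
print("pred",proj(c,(454,-307,87)),proj(c,(454,-307,75)))
save(c,"w2.png")
E
```

```text
5.45 [ 452.99 -303.35  141.65]
[313.59 213.76] [299 203  27  29 178] [ 449.69 -307.15   83.  ] [ 442.94 -306.75   75.  ]
pred [314.12 220.42] [314.27 215.69]
```

View pics/w2.png

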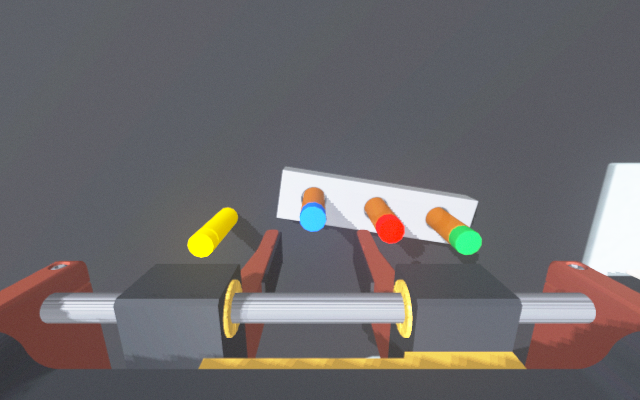

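The blue cap sits at (313,218), which matches the prediction to about 2 mm. I'll fine-shift, descend, grip and lift.

>>> send_rows(plan=[[0, -0.1, 0.4, 0, 0, 0, 0.5], [0, 0, 0.7, 0, 0, 0, 0.5], [0, 0, 0.7, 0, 0, 0, 0.5], [0, 0, 0.36, 0, 0, 0, 0.5], [0, 0, 0, 0, 0, 0, 0.5], [0, 0, 0, 0, 0, 0, 0.85], [0, 0, 0, 0, 0, 0, 0.85], [0, 0, 0, 0, 0, 0, 0.85], [0, 0, 0, 0, 0, 0, 0.85]], newtons=15)

```text
time: 6.62
ee_pos: [453.6, -309.1, 57.1]
eef_rot: [0.037, 0.999, -0.0, 0.001]
ft_force: [0.3, 3.6, 6.2]
grip_width: 21.5
gripper_force: 15.0
```

>>> send_rows(plan=[[0, 0, -0.5, 0, 0, 0, 0.85], [0, 0, -1, 0, 0, 0, 0.85], [0, 0, -1, 0, 0, 0, 0.85], [0, 0, -1, 0, 0, 0, 0.85], [0, 0, -1, 0, 0, 0, 0.85], [0, 0, -1, 0, 0, 0, 0.85], [-0.08, 0.86, -0.3, 0, 0, 0, 0.85], [-0.08, 0.86, 0, 0, 0, 0, 0.85], [-0.08, 0.86, 0, 0, 0, 0, 0.85], [-0.08, 0.86, 0, 0, 0, 0, 0.85]])

```text
time: 7.88
ee_pos: [475.9, -171.8, 288.4]
eef_rot: [0.037, 0.999, -0.0, 0.0]
ft_force: [-0.0, 0.5, -1.2]
grip_width: 21.7
gripper_force: 15.0
```

>>> send_rows(plan=[[-0.08, 0.86, 0, 0, 0, 0, 0.85], [-0.08, 0.86, 0, 0, 0, 0, 0.85], [-0.08, 0.86, 0, 0, 0, 0, 0.85], [-0.08, 0.86, 0, 0, 0, 0, 0.85], [-0.08, 0.86, 0, 0, 0, 0, 0.85], [-0.08, 0.86, 0, 0, 0, 0, 0.85], [0, 0, 0, 0, 0, 0, 0.85]])

```text
time: 8.75
ee_pos: [510.5, 33.2, 288.3]
eef_rot: [0.036, 0.999, 0.0, 0.0]
ft_force: [0.1, 0.3, 0.3]
grip_width: 21.5
gripper_force: 15.0
```

```bash
python3 - <<'E'
from h import *
o=ctrl.get_obs();print(o["time"],np.array(o["ee_pos"]),o["grip_width"])
c=cam("wrist")
for th in "pocket_one pocket_two handle vial_blue_mid hinge".split():
    r=ctrl.tip_of(th,"wrist"); print(th,[(np.array(q["position"]),round(q["confidence"],2),atz(c,q["position"],165)) for q in r[:3]])
print(proj(c,(512,46,165)),proj(c,(518,120.8,165)))
save(c,"w3.png")
E
```

```text
8.75 [510.54  33.22 288.26] 21.505938436735317
pocket_one [(array([334.9, 194.3]), 0.84, array([508.75,  50.33, 165.  ])), (array([116.7, 162.4]), 0.51, array([ 461.04, -164.43,  165.  ]))]
pocket_two [(array([404.3, 195.6]), 0.74, array([515.07, 121.3 , 165.  ]))]
handle [(array([531. , 192.3]), 0.62, array([520.57, 250.51, 165.  ])), (array([169.1, 290. ]), 0.51, array([ 607.13, -142.62,  165.  ]))]
vial_blue_mid [(array([ 14.9, 170.5]), 0.78, array([ 461.93, -268.37,  165.  ])), (array([316.4, 238.2]), 0.73, array([555.76,  28.  , 165.  ]))]
hinge []
[330.86 197.64] [403.77 198.39]
```

View pics/w3.png

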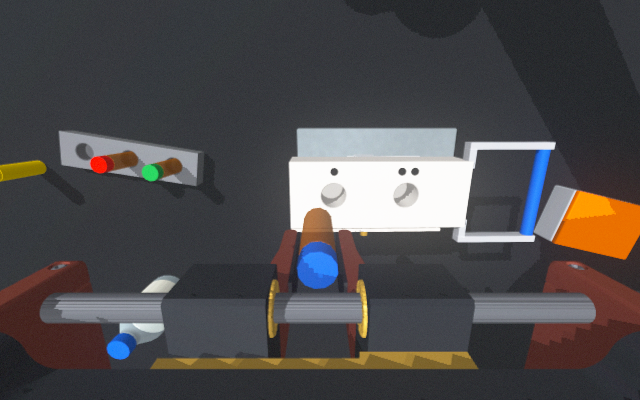

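The wrist view shows the blue vial held upright in the fingers (bottom near (317,210)). Pocket one is at (333,195) and pocket two at (405,195), with the handle bar at (537,192). I'll refine the mouth centres.

```bash
python3 - <<'E'
from h import *
c=cam("wrist"); g=cv2.cvtColor(c["img"],cv2.COLOR_RGB2GRAY)
m=np.zeros_like(g); m[160:226,295:460]=((g[160:226,295:460])<215)*255
k,_,st,ce=cv2.connectedComponentsWithStats(m)
lab=cv2.findContours(m,cv2.RETR_LIST,cv2.CHAIN_APPROX_NONE)[0]
for q in lab:
    if len(q)>15 and cv2.contourArea(q)<2500:
        e=cv2.fitEllipse(cv2.convexHull(q)) if len(q)>=5 else None
        print(cv2.boundingRect(q),cv2.contourArea(q),np.round(e[0],1),np.round(e[1],1),atz(c,e[0],165),atz(c,e[0],160))
P=np.array(ctrl.get_obs()["ee_pos"])
print("vial bottom",proj(c,P-[0,0,50]),"front edge",proj(c,P-[11,0,50]),"top",proj(c,P+[0,0,30]))
# colour masks of the vial
h=cv2.cvtColor(c["img"],cv2.COLOR_RGB2HSV)
a=cv2.inRange(h,(3,100,40),(20,255,255))[200:260,296:340]; ys,xs=np.nonzero(a); print("amber",xs.min()+296,xs.max()+296,ys.min()+200)
a=cv2.inRange(h,(98,130,60),(125,255,255))[230:300,280:350]; ys,xs=np.nonzero(a); print("cap",xs.min()+280,xs.max()+280,ys.min()+230,ys.max()+230)
E
```

```text
(303, 208, 29, 18) 390.5 [317.2 222.2] [28.2 30.1] [537.54  27.51 165.  ] [539.32  27.37 160.  ]
(323, 184, 26, 24) 227.0 [335.3 194.8] [23.1 25.3] [509.2  48.3 165. ] [510.48  48.53 160.  ]
(396, 183, 25, 24) 316.0 [408.1 194.3] [22.5 25.9] [514.09 122.73 165.  ] [515.46 124.27 160.  ]
(333, 168, 8, 8) 41.0 [336.5 171.5] [7.6 7.6] [485.22  50.83 165.  ] [486.08  51.1  160.  ]
(413, 167, 9, 9) 43.5 [417.2 170.8] [7.7 8.1] [490.46 131.54 165.  ] [491.42 133.23 160.  ]
(401, 167, 8, 9) 41.5 [404.3 170.9] [7.5 8.1] [489.57 118.66 165.  ] [490.51 120.13 160.  ]Traceback (most recent call last):
  File "<stdin>", line 8, in <module>
cv2.error: OpenCV(4.12.0) /io/opencv/modules/imgproc/src/shapedescr.cpp:361: error: (-201:Incorrect size of input array) There should be at least 5 points to fit the ellipse in function 'fitEllipseNoDirect'
```

```bash
python3 - <<'E'
from h import *
c=cam("wrist")
P=np.array(ctrl.get_obs()["ee_pos"]);print(P)
print("vial bottom",proj(c,P-[0,0,50]),"front edge",proj(c,P-[11,0,50]),"top",proj(c,P+[0,0,30]),proj(c,P+[-11,0,30]),proj(c,P+[11,0,30]))
h=cv2.cvtColor(c["img"],cv2.COLOR_RGB2HSV)
a=cv2.inRange(h,(3,100,40),(20,255,255))[200:260,296:340]; ys,xs=np.nonzero(a); print("amber",xs.min()+296,xs.max()+296,ys.min()+200)
for y in (215,222,230,240): 
  r=np.nonzero(a[y-200])[0]+296; print(y,r.min(),r.max())
a=cv2.inRange(h,(98,130,60),(125,255,255))[230:300,280:350]; ys,xs=np.nonzero(a); print("cap",xs.min()+280,xs.max()+280,ys.min()+230,ys.max()+230)
E
```

```text
[510.42  30.96 288.28]
vial bottom [318.84 220.78] front edge [317.81 207.32] top [319.56 272.8 ] [317.99 253.16] [321.06 291.66]
amber 296 339 208
215 306 328
222 304 330
230 303 331
240 301 333
cap 296 338 242 288
```

>>> send_rows(plan=[[0.05, 0.45, 0, 0, 0, 0, 0.85], [0, 0, 0.5, 0, 0, 0, 0.85], [0, 0, 0.5, 0, 0, 0, 0.85], [0, 0, 0.4, 0, 0, 0, 0.85], [0, 0, 0, 0, 0, 0, 0.85], [0, 0, 0, 0, 0, 0, 0.85]])

```text
time: 9.9
ee_pos: [510.2, 50.0, 232.8]
eef_rot: [0.037, 0.999, 0.0, 0.0]
ft_force: [0.3, 0.4, 0.3]
grip_width: 21.6
gripper_force: 15.0
```

```bash
python3 - <<'E'
from h import *
C={n:cam(n) for n in("wrist","scene","top")}
P=np.array(ctrl.get_obs()["ee_pos"]);print(P)
w=C["wrist"]["img"][120:300,220:460];s=C["scene"]["img"][130:230,260:400];t=C["top"]["img"][190:250,270:390]
f=lambda a,x,y:cv2.resize(a,(x,y),interpolation=cv2.INTER_CUBIC)
a=np.vstack([f(w,400,300),f(t,400,200)]); b=f(s,400,286); b=np.vstack([b,np.zeros((214,400,3),np.uint8)])
cv2.imwrite("pics/m4.png",np.hstack([a,b])[:,:,::-1])
for n in C: print(n,proj(C[n],P-[0,0,50]),proj(C[n],P+[0,0,30]))
E
```

```text
[510.36  49.83 233.03]
wrist [318.46 221.02] [319.01 273.34]
scene [309.86 168.51] [308.95 144.26]
top [327.5  222.19] [327.47 219.32]
```

View pics/m4.png

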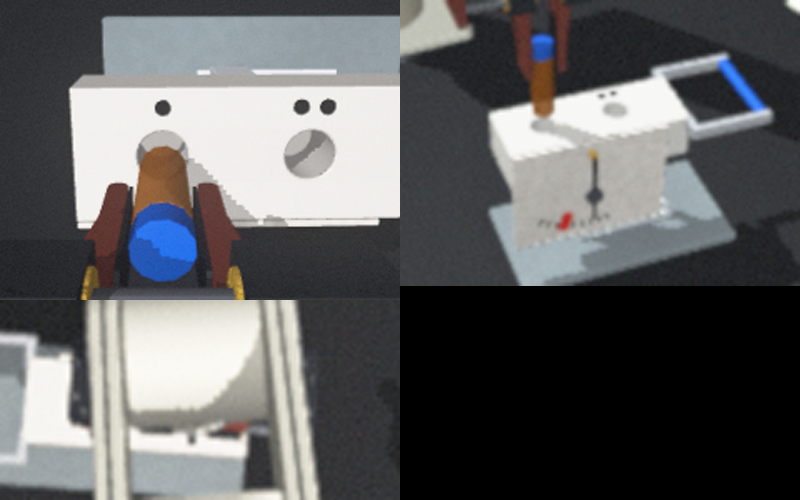

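The wrist crop shows the vial bottom laterally centred over pocket one (hole and dot at crop column 162, vial at 163). I'll check the fore-aft offset numerically.

```bash
python3 - <<'E'
from h import *
c=cam("wrist");P=np.array(ctrl.get_obs()["ee_pos"])
print(P,"front edge pred",proj(c,P-[11,0,50])," hole1",atz(c,(317.2,212.4),165),"back rim",atz(c,(317.2,120+130*.6),165)+[13,0,0],"hole2",atz(c,(220+310*.6,120+154*.6),165))
E
```

```text
[510.25  49.8  232.94] front edge pred [317.59 207.09]  hole1 [509.24  48.76 165.  ] back rim [509.75  49.67 165.  ] hole2 [514.65 123.2  165.  ]
```

>>> send_rows(plan=[[0.03, -0.01, 0.15, 0, 0, 0, 0.85], [0, 0, 0.25, 0, 0, 0, 0.85], [0, 0, 0.25, 0, 0, 0, 0.85], [0, 0, 0.1, 0, 0, 0, 0.85]])

```text
time: 10.6
ee_pos: [508.4, 49.4, 201.3]
eef_rot: [0.037, 0.999, -0.0, -0.0]
ft_force: [0.0, -0.6, -0.9]
grip_width: 21.7
gripper_force: 15.0
```

>>> send_rows(plan=[[0, 0, 0.25, 0, 0, 0, 0.85], [0, 0, 0.2, 0, 0, 0, 0.85], [0, 0, 0.1, 0, 0, 0, 0.85], [0, 0, 0, 0, 0, 0, 0.85]])

```text
time: 11.1
ee_pos: [508.5, 49.5, 179.9]
eef_rot: [0.037, 0.999, -0.0, -0.0]
ft_force: [-0.1, 0.8, -1.0]
grip_width: 21.7
gripper_force: 15.0
```

Now release it and back up.

>>> send_rows(plan=[[0, 0, 0.08, 0, 0, 0, 0.85], [0, 0, 0, 0, 0, 0, 0.5], [0, 0, 0, 0, 0, 0, 0.5], [0, 0, 0, 0, 0, 0, 0.5], [0, 0, 0, 0, 0, 0, 0.5], [0, 0, -0.5, 0, 0, 0, 0.5], [0, 0, -1, 0, 0, 0, 0.5], [0, 0, -1, 0, 0, 0, 0.5]])

```text
time: 12.1
ee_pos: [508.3, 49.5, 278.0]
eef_rot: [0.037, 0.999, -0.0, -0.0]
ft_force: [0.9, -0.6, -0.3]
grip_width: 43.7
gripper_force: 0.0
```

```bash
python3 - <<'E'
from h import *
c=cam("wrist");P=np.array(ctrl.get_obs()["ee_pos"]);print(P)
h=cv2.cvtColor(c["img"],cv2.COLOR_RGB2HSV)
a=cv2.inRange(h,(98,130,60),(125,255,255)); k,_,st,ce=cv2.connectedComponentsWithStats(a)
for i in range(1,k):
  if st[i,4]>60: print(ce[i],st[i])
for z in (195,200,205,210,215): print(z,proj(c,(510,49.3,z)),proj(c,(499,49.3,z)),proj(c,(510,60.3,z))-proj(c,(510,38.3,z)))
save(c,"w5.png")
E
```

```text
[511.15  49.68 283.46]
[526.98 196.53] [ 512  154   32   88 1389]
[318.84 210.11] [307 197  25  27 510]
[112.08 352.74] [105 342  15  24 212]
195 [318.48 210.35] [317.59 198.49] [24.55 -1.7 ]
200 [318.5  212.04] [317.6  199.96] [25.03 -1.73]
205 [318.52 213.8 ] [317.6 201.5] [25.52 -1.76]
210 [318.54 215.62] [317.6 203.1] [26.03 -1.79]
215 [318.56 217.53] [317.6  204.77] [26.56 -1.82]
```

View pics/w5.png

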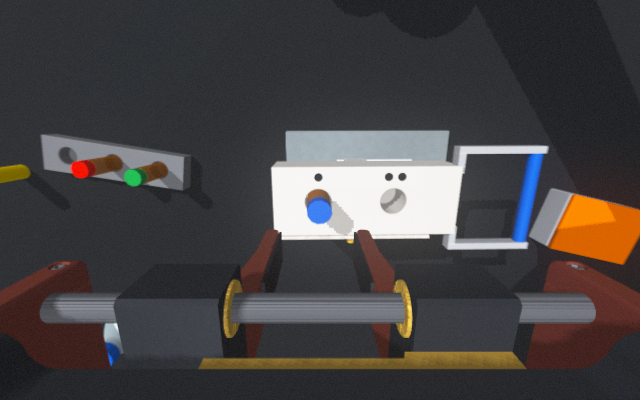

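Blue's cap is at (319,211), which matches a fully seated top at z≈200-205. Next is green.

>>> send_rows(plan=[[0.05, -0.97, 0, 0, 0, 0, 0.5], [0.05, -0.97, 0, 0, 0, 0, 0.5], [0.05, -0.97, 0, 0, 0, 0, 0.5], [0.05, -0.97, 0, 0, 0, 0, 0.5], [0.05, -0.97, 0, 0, 0, 0, 0.5], [0.03, -0.97, 0, 0, 0, 0, 0.5], [0, 0, 0.9, 0, 0, 0, 0.5], [0, 0, 0.9, 0, 0, 0, 0.5], [0, 0, 0.9, 0, 0, 0, 0.5], [0, 0, 0.6, 0, 0, 0, 0.5]])

```text
time: 13.4
ee_pos: [479.5, -181.6, 143.4]
eef_rot: [0.037, 0.999, 0.0, -0.001]
ft_force: [-0.3, 0.2, 0.8]
grip_width: 44.3
gripper_force: 0.0
```

```bash
python3 - <<'E'
from h import *
c=cam("wrist");P=np.array(ctrl.get_obs()["ee_pos"]);print(P)
h=cv2.cvtColor(c["img"],cv2.COLOR_RGB2HSV)
a=cv2.inRange(h,(45,110,50),(85,255,255)); k,_,st,ce=cv2.connectedComponentsWithStats(a)
for i in range(1,k):
  if st[i,4]>60: print(ce[i],st[i],atz(c,(ce[i]),85))
E
```

```text
[ 478.09 -181.06  141.11]
[318.57 219.9 ] [306 206  26  29 616] [ 481.54 -181.81   85.  ]
```

>>> send_rows(plan=[[-0.08, -0.02, 0.4, 0, 0, 0, 0.5], [0, 0, 0.7, 0, 0, 0, 0.5], [0, 0, 0.7, 0, 0, 0, 0.5], [0, 0, 0.3, 0, 0, 0, 0.5], [0, 0, 0, 0, 0, 0, 0.5], [0, 0, 0, 0, 0, 0, 0.85], [0, 0, 0, 0, 0, 0, 0.85], [0, 0, 0, 0, 0, 0, 0.85], [0, 0, 0, 0, 0, 0, 0.85]], newtons=15)

```text
time: 14.58
ee_pos: [483.9, -182.9, 61.9]
eef_rot: [0.037, 0.999, -0.0, 0.001]
ft_force: [0.7, 2.3, 6.6]
grip_width: 21.6
gripper_force: 15.0
```

>>> send_rows(plan=[[0, 0, -0.5, 0, 0, 0, 0.85], [0, 0, -1, 0, 0, 0, 0.85], [0, 0, -1, 0, 0, 0, 0.85], [0, 0, -1, 0, 0, 0, 0.85], [0, 0, -1, 0, 0, 0, 0.85], [0, 0, -1, 0, 0, 0, 0.85], [-0.02, 0.9, -0.3, 0, 0, 0, 0.85], [-0.03, 0.9, 0, 0, 0, 0, 0.85], [-0.03, 0.9, 0, 0, 0, 0, 0.85], [-0.03, 0.9, 0, 0, 0, 0, 0.85]])

```text
time: 15.82
ee_pos: [498.2, -38.6, 293.2]
eef_rot: [0.037, 0.999, -0.0, 0.0]
ft_force: [0.3, -1.0, -0.9]
grip_width: 21.6
gripper_force: 15.0
```

>>> send_rows(plan=[[-0.03, 0.9, 0, 0, 0, 0, 0.85], [-0.03, 0.9, 0, 0, 0, 0, 0.85], [-0.03, 0.9, 0, 0, 0, 0, 0.85], [0, 0.95, 0, 0, 0, 0, 0.85], [0, 0, 0, 0, 0, 0, 0.85], [0, 0, 0, 0, 0, 0, 0.85]])

```text
time: 16.58
ee_pos: [512.5, 105.3, 293.0]
eef_rot: [0.037, 0.999, -0.0, -0.0]
ft_force: [0.6, -0.1, -0.0]
grip_width: 21.7
gripper_force: 15.0
```

```bash
python3 - <<'E'
from h import *
c=cam("wrist");P=np.array(ctrl.get_obs()["ee_pos"]);print(P)
h=cv2.cvtColor(c["img"],cv2.COLOR_RGB2HSV)
a=cv2.inRange(h,(3,100,40),(20,255,255))[200:260,296:340]; ys,xs=np.nonzero(a); print("amber front row",ys.min()+200)
for y in (216,222,230): 
  r=np.nonzero(a[y-200])[0]+296; print(y,r.min(),r.max())
a=cv2.inRange(h,(45,110,50),(85,255,255))[230:310,280:360]; ys,xs=np.nonzero(a); print("cap",xs.min()+280,xs.max()+280,ys.min()+230,ys.max()+230)
for d in (40,45,50,55): print(d,"front",proj(c,P-[11,0,d]),"cap top back",proj(c,P+[11,0,80-d]))
print("pocket two pred",proj(c,(514.5,123,165)))
save(c,"w6.png")
E
```

```text
[512.56 105.03 293.  ]
amber front row 206
216 305 329
222 304 330
230 303 331
cap 297 337 238 283
40 front [317.27 211.35] cap top back [320.32 303.57]
45 front [317.27 209.35] cap top back [320.23 297.51]
50 front [317.28 207.45] cap top back [320.15 291.84]
55 front [317.29 205.63] cap top back [320.07 286.52]
pocket two pred [335.42 196.68]
```

View pics/w6.png

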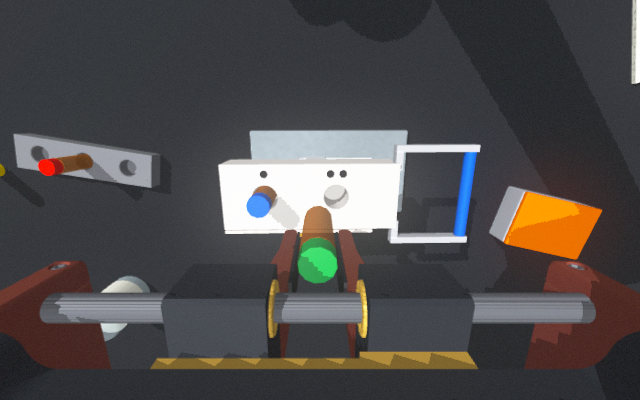

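Green is held upright. The pocket two mouth is at (336,196), within 1 px of the prediction.

>>> send_rows(plan=[[0, 0.45, 0, 0, 0, 0, 0.85], [0, 0, 0.5, 0, 0, 0, 0.85], [0, 0, 0.5, 0, 0, 0, 0.85], [0, 0, 0.4, 0, 0, 0, 0.85], [0, 0, 0.2, 0, 0, 0, 0.85], [0, 0, 0.2, 0, 0, 0, 0.85], [0, 0, 0.2, 0, 0, 0, 0.85], [0, 0, 0.1, 0, 0, 0, 0.85]])

```text
time: 17.62
ee_pos: [514.1, 123.6, 208.8]
eef_rot: [0.037, 0.999, -0.0, -0.0]
ft_force: [0.4, -0.1, -1.2]
grip_width: 21.9
gripper_force: 15.0
```

>>> send_rows(plan=[[0, 0, 0.25, 0, 0, 0, 0.85], [0, 0, 0.25, 0, 0, 0, 0.85], [0, 0, 0.12, 0, 0, 0, 0.85], [0, 0, 0, 0, 0, 0, 0.85], [0, 0, 0, 0, 0, 0, 0.5], [0, 0, 0, 0, 0, 0, 0.5], [0, 0, 0, 0, 0, 0, 0.5], [0, 0, -0.5, 0, 0, 0, 0.5], [0, 0, -1, 0, 0, 0, 0.5], [0, 0, -1, 0, 0, 0, 0.5]])

```text
time: 18.88
ee_pos: [513.8, 123.6, 285.3]
eef_rot: [0.037, 0.999, -0.0, -0.0]
ft_force: [0.8, 0.2, 0.5]
grip_width: 44.3
gripper_force: 0.0
```

```bash
python3 - <<'E'
from h import *
c=cam("wrist");s=cam("scene");P=np.array(ctrl.get_obs()["ee_pos"]);print(P)
h=cv2.cvtColor(c["img"],cv2.COLOR_RGB2HSV)
for lo,hi in((45,85),(98,125)):
  a=cv2.inRange(h,(lo,110,50),(hi,255,255)); k,_,st,ce=cv2.connectedComponentsWithStats(a)
  for i in range(1,k):
    if st[i,4]>60: print(ce[i],st[i])
  if lo>90:
    i=1+np.argmax(st[1:,4]); lab=_; ys,xs=np.nonzero(lab==i)
    for z in(157,163):
      for f in((ys<ys.min()+8),(ys>ys.max()-8)): print("bar end",z,atz(c,(xs[f].mean(),ys[f].mean()),z))
for z in (195,200,205,210,215): print(z,proj(c,(514,123.3,z)),proj(c,(503,123.3,z)))
cv2.imwrite("pics/s7.png",cv2.resize(s["img"][130:230,270:420],(780,520),interpolation=cv2.INTER_CUBIC)[:,:,::-1])
r=ctrl.tip_of("handle","wrist"); print([(np.array(q["position"]),round(q["confidence"],2),atz(c,q["position"],157)) for q in r[:3]])
for th in ("pointer_tip","mark_point","hinge","handle"):
  r=ctrl.tip_of(th,"scene"); print(th,[(np.array(q["position"]),round(q["confidence"],2)) for q in r[:3]])
E
```

```text
[516.56 124.2  288.82]
[319.25 207.6 ] [308 195  24  26 462]
[451.31 194.89] [ 440  153   24   87 1201]
[235.98 207.73] [223 195  26  26 510]
bar end 157 [483.03 264.81 157.  ]
bar end 157 [567.6  259.18 157.  ]
bar end 163 [482.13 261.97 163.  ]
bar end 163 [564.95 256.46 163.  ]
195 [318.17 206.43] [317.3  194.83]
200 [318.19 208.01] [317.3 196.2]
205 [318.2  209.64] [317.3  197.62]
210 [318.21 211.34] [317.29 199.1 ]
215 [318.23 213.1 ] [317.29 200.64]
[(array([448.7, 193.5]), 0.72, array([521.01, 259.26, 157.  ]))]
pointer_tip [(array([329.2, 206.6]), 0.59)]
mark_point [(array([317.6, 206.3]), 0.51)]
hinge [(array([327.3, 180.3]), 0.61)]
handle [(array([376.3, 162.3]), 0.71)]
```

View pics/s7.png

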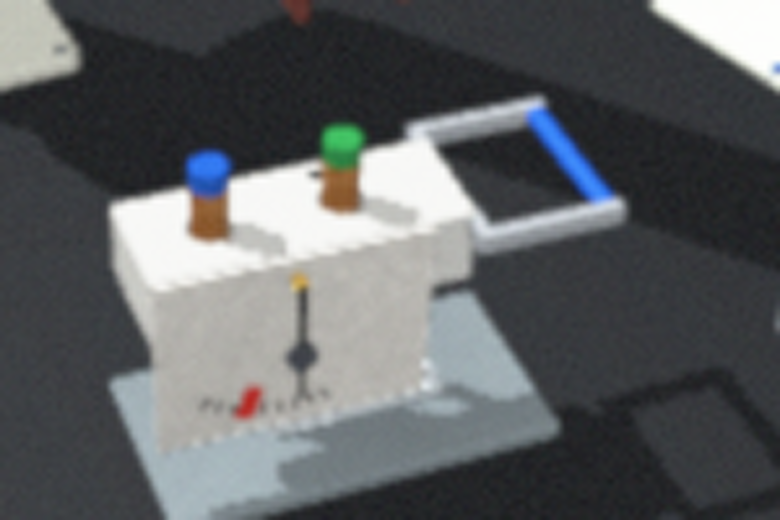

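Both vials look fully seated at equal heights (blue (209,175), green (342,145) in the crop). On the dial the pivot is at (300,283), the pointer tip at (303,392) and the red mark at (249,402). I'll compute the mark angle and the handle approach.

```bash
cat > dial.py <<'E'
from h import *
Y=np.array([.067,.998,0]);X=np.array([.998,-.067,0]);H=np.array([513,103,120.])
def dial(dx,n=1,verbose=True):
    out=[]
    for _ in range(n):
        c=cam("scene"); im=c["img"].astype(float); sub=im[160:225,290:350]
        r,g,b=sub[...,0],sub[...,1],sub[...,2]
        wr=np.clip(r-np.maximum(g,b)-60,0,None)*((r>110)&(g<130)); wy=np.clip(np.minimum(r,g)-b-60,0,None)*(g>110)
        cen=lambda w:np.array([(w.sum(0)*np.arange(w.shape[1])).sum(),(w.sum(1)*np.arange(w.shape[0])).sum()])/w.sum()+[290,160]
        out.append(np.r_[cen(wr),cen(wy)])
    m=np.mean(out,0)
    def pl(px):
        o,d=ray(c,px); t=((H+dx*X-o)@X)/(d@X); q=o+t*d-H; return np.array([q@Y,q[2]])
    M,V=pl(m[:2]),pl(m[2:]); d=M-V
    if verbose: print("px",m,"mark",M,"pivot",V,"r",np.hypot(*d),"angle off plumb",np.arctan2(-d[0],-d[1]))
    return m,M,V
E
python3 - <<'E'
from dial import *
for dx in (36,42): dial(dx)
E
```

```text
px [317.49 207.03 327.23 183.72] mark [-45.43 -55.48] pivot [-15.44  24.86] r 85.75356202869034 angle off plumb 0.3572845550761876
px [317.49 207.02 327.26 183.74] mark [-47.44 -49.21] pivot [-17.62  30.31] r 84.92455868232602 angle off plumb 0.3587539054967665
```

>>> send_rows(plan=[[0.02, 0.86, 0, 0, 0, 0, 0.5], [0.02, 0.86, 0, 0, 0, 0, 0.5], [0.02, 0.86, 0, 0, 0, 0, 0.5], [0.01, 0.88, 0, 0, 0, 0, 0.5], [0, 0, 0.8, 0, 0, 0, 0.5], [0, 0, 0.6, 0, 0, 0, 0.5], [0, 0, 0, 0, 0, 0, 0.5]])

```text
time: 20.2
ee_pos: [520.1, 261.3, 225.7]
eef_rot: [0.037, 0.999, -0.001, -0.002]
ft_force: [-1.1, 0.2, 0.2]
grip_width: 43.8
gripper_force: 0.0
```

```bash
python3 - <<'E'
from h import *
c=cam("wrist");P=np.array(ctrl.get_obs()["ee_pos"]);print(P)
h=cv2.cvtColor(c["img"],cv2.COLOR_RGB2HSV)
a=cv2.inRange(h,(98,110,50),(125,255,255)); k,lab,st,ce=cv2.connectedComponentsWithStats(a)
i=1+np.argmax(st[1:,4]);print(ce[i],st[i]);ys,xs=np.nonzero(lab==i)
for z in(150,157,163):
  for f in((ys<ys.min()+8),(ys>ys.max()-8)): print("bar end",z,atz(c,(xs[f].mean(),ys[f].mean()),z))
E
```

```text
[521.02 261.65 227.25]
[321.14 216.48] [ 314  166   16  104 1557]
bar end 150 [483.8  266.14 150.  ]
bar end 150 [571.83 260.12 150.  ]
bar end 157 [482.71 266.14 157.  ]
bar end 157 [568.14 260.29 157.  ]
bar end 163 [481.78 266.14 163.  ]
bar end 163 [564.97 260.45 163.  ]
```

>>> send_rows(plan=[[-0.1, 0.04, 0.6, 0, 0, 0, 0.5], [0, 0, 0.8, 0, 0, 0, 0.5], [0, 0, 0.8, 0, 0, 0, 0.5], [0, 0, 0, 0, 0, 0, 0.5], [0, 0, 0, 0, 0, 0, 0.95], [0, 0, 0, 0, 0, 0, 0.95], [0, 0, 0, 0, 0, 0, 0.95], [0, 0, 0, 0, 0, 0, 0.95], [0, 0, 0, 0, 0, 0, 0.95]], newtons=25)

```text
time: 21.38
ee_pos: [526.3, 264.2, 141.2]
eef_rot: [0.037, 0.999, 0.001, 0.001]
ft_force: [-1.3, 4.8, 5.5]
grip_width: 11.4
gripper_force: 25.0
```

```bash
python3 - <<'E'
from dial import *
o=ctrl.get_obs();P=np.array(o["ee_pos"]);print(P,o["eef_rot"],o["time"],o["ft_force"])
dial(38,3)
import math
# arc plan: rotate tool about hinge by N steps (rows in tool frame: tool x ~ -rackx => turn about tool x negative)
G=P.copy(); Rt=Ro.from_quat(o["eef_rot"]).as_matrix()
N=7; th=0.30/N
dR=Ro.from_rotvec(X*th).as_matrix()
v=dR@(G-H)+H-G
print("shift tool units",Rt.T@v/40,"turn units",np.degrees(Rt.T@(X*th))/5)
E
```

```text
[526.32 264.2  141.2 ] [0.04 1.   0.   0.  ] 21.375 [-1.35  4.76  5.53]
px [317.48 207.03 327.25 183.71] mark [-46.11 -53.39] pivot [-16.11  26.72] r 85.54545976651046 angle off plumb 0.3583713589357012
shift tool units [-0.   -0.03 -0.17] turn units [-0.49  0.    0.  ]
```

>>> send_rows(plan=[[0, -0.03, -0.17, -0.49, 0, 0, 0.95], [0, -0.03, -0.17, -0.49, 0, 0, 0.95], [0, -0.03, -0.17, -0.49, 0, 0, 0.95], [0, 0, 0, 0, 0, 0, 0.95], [0, 0, 0, 0, 0, 0, 0.95]])

```text
time: 22.15
ee_pos: [526.1, 260.3, 161.4]
eef_rot: [0.037, 0.997, 0.065, 0.003]
ft_force: [0.9, 8.8, 1.4]
grip_width: 11.5
gripper_force: 25.0
```

```bash
python3 - <<'E'
from dial import *
o=ctrl.get_obs();P=np.array(o["ee_pos"]);G=P-H+19*-Ro.from_quat(o["eef_rot"]).as_matrix()[:,2];print(P,o["ft_force"],G@Y,G[2],np.arctan2(G[2],G@Y)-np.arctan2(37,160))
dial(38,2)
E
```

```text
[526.06 260.25 161.4 ] [0.92 8.76 1.39] 155.3278089832392 60.240231786784676 0.1427128225979233
px [319.63 207.9  325.62 184.59] mark [-39.56 -59.22] pivot [-20.93  24.96] r 86.21969091819207 angle off plumb 0.21781628907888137
```

>>> send_rows(plan=[[0, -0.03, -0.17, -0.49, 0, 0, 0.95], [0, -0.03, -0.17, -0.49, 0, 0, 0.95], [0, -0.03, -0.17, -0.49, 0, 0, 0.95], [0, -0.02, -0.09, -0.25, 0, 0, 0.95], [0, 0, 0, 0, 0, 0, 0.95], [0, 0, 0, 0, 0, 0, 0.95]])

```text
time: 23.0
ee_pos: [525.5, 252.1, 184.8]
eef_rot: [0.037, 0.989, 0.14, 0.006]
ft_force: [-0.4, 11.8, 4.1]
grip_width: 11.5
gripper_force: 25.0
```

```bash
python3 - <<'E'
from dial import *
o=ctrl.get_obs();P=np.array(o["ee_pos"]);G=P-H+19*-Ro.from_quat(o["eef_rot"]).as_matrix()[:,2];print(P,o["ft_force"],G@Y,G[2],np.arctan2(G[2],G@Y)-np.arctan2(37,160),o["grip_width"])
dial(38,3)
E
```

```text
[525.48 252.06 184.77] [-0.41 11.76  4.06] 144.30917114256553 83.01608010433344 0.2947784881351604 11.515025775801695
px [322.48 208.58 324.38 186.  ] mark [-30.76 -65.01] pivot [-24.6   20.92] r 86.15987030050069 angle off plumb 0.07154889192872903
```

>>> send_rows(plan=[[0, -0.02, -0.11, -0.32, 0, 0, 0.95], [0, -0.02, -0.11, -0.32, 0, 0, 0.95], [0, 0, 0, 0, 0, 0, 0.95], [0, 0, 0, 0, 0, 0, 0.95], [0, 0, 0, 0, 0, 0, 0.95], [0, 0, 0, 0, 0, 0, 0.95], [0, 0, 0, 0, 0, 0, 0.95], [0, 0, 0, 0, 0, 0, 0.95], [0, 0, 0, 0, 0, 0, 0.95], [0, 0, 0, 0, 0, 0, 0.95]])

```text
time: 24.4
ee_pos: [525.2, 248.2, 192.9]
eef_rot: [0.037, 0.985, 0.168, 0.007]
ft_force: [-0.9, 12.8, 6.3]
grip_width: 10.9
gripper_force: 25.0
```

>>> send_rows(plan=[[0, 0, 0, 0, 0, 0, 0.95], [0, 0, 0, 0, 0, 0, 0.95], [0, 0, 0, 0, 0, 0, 0.95], [0, 0, 0, 0, 0, 0, 0.95], [0, 0, 0, 0, 0, 0, 0.95], [0, 0, 0, 0, 0, 0, 0.95], [0, 0, 0, 0, 0, 0, 0.95], [0, 0, 0, 0, 0, 0, 0.95], [0, 0, 0, 0, 0, 0, 0.95], [0, 0, 0, 0, 0, 0, 0.95]])

```text
time: 25.65
ee_pos: [525.2, 248.2, 192.9]
eef_rot: [0.037, 0.985, 0.168, 0.007]
ft_force: [-0.7, 12.2, 4.7]
grip_width: 11.4
gripper_force: 25.0
```

```bash
python3 - <<'E'
from dial import *
o=ctrl.get_obs();P=np.array(o["ee_pos"]);G=P-H+19*-Ro.from_quat(o["eef_rot"]).as_matrix()[:,2];print(P,o["ft_force"],G@Y,G[2],np.arctan2(G[2],G@Y)-np.arctan2(37,160),o["grip_width"])
m,M,V=dial(38,3)
ims=[cam("scene") for _ in range(6)]; im=np.mean([c["img"].astype(float) for c in ims],0)
c=ims[0]; Q=H+38*X+V[0]*Y+np.array([0,0,V[1]]); print("pivot px",proj(c,Q),"plumb tip px",proj(c,Q-[0,0,80]))
a=im[170:220,300:350].clip(0,255).astype(np.uint8)
a=cv2.resize(a,(500,500),interpolation=cv2.INTER_CUBIC); cv2.imwrite("pics/s8.png",a[:,:,::-1])
for th in("pointer_tip","mark_point"):
  r=ctrl.tip_of(th,"scene"); print(th,[(np.array(q["position"]),round(q["confidence"],2)) for q in r[:2]])
E
```

```text
[525.19 248.23 192.9 ] [-0.69 12.16  4.67] 139.44636792945002 90.8271376626457 0.3500620935756892 11.362175833955813
px [323.47 209.13 323.72 186.55] mark [-27.7  -68.36] pivot [-26.57  19.49] r 87.85213124477075 angle off plumb 0.012784854718574885
pivot px [323.71 186.55] plumb tip px [323.81 207.13]
pointer_tip []
mark_point [(array([373.4, 147. ]), 0.23)]
```

View pics/s8.png

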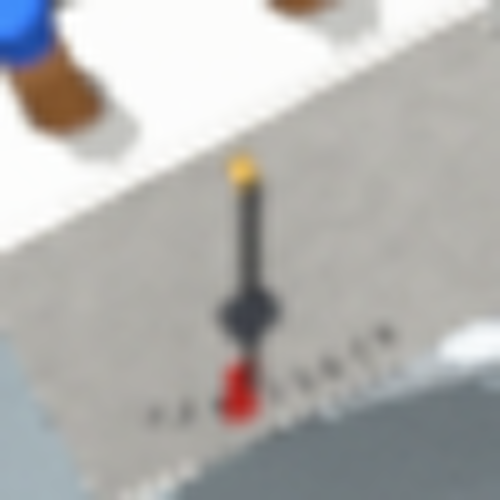

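The pointer rod hangs at crop column 250-254 with its tip near (254,385). The red mark is centred near (240,395), slightly to the left. Allowing for parallax, 0.01 to 0.05 rad remains, so I'll raise about 0.03 and let it settle.

>>> send_rows(plan=[[0, -0.01, -0.06, -0.17, 0, 0, 0.95], [0, -0.01, -0.06, -0.17, 0, 0, 0.95], [0, 0, 0, 0, 0, 0, 0.95], [0, 0, 0, 0, 0, 0, 0.95], [0, 0, 0, 0, 0, 0, 0.95], [0, 0, 0, 0, 0, 0, 0.95], [0, 0, 0, 0, 0, 0, 0.95], [0, 0, 0, 0, 0, 0, 0.95], [0, 0, 0, 0, 0, 0, 0.95], [0, 0, 0, 0, 0, 0, 0.95]])

```text
time: 27.45
ee_pos: [525.0, 245.9, 197.3]
eef_rot: [0.037, 0.982, 0.183, 0.007]
ft_force: [-0.3, 14.1, 7.5]
grip_width: 11.5
gripper_force: 25.0
```

>>> send_rows(plan=[[0, 0, 0, 0, 0, 0, 0.95], [0, 0, 0, 0, 0, 0, 0.95], [0, 0, 0, 0, 0, 0, 0.95], [0, 0, 0, 0, 0, 0, 0.95], [0, 0, 0, 0, 0, 0, 0.95], [0, 0, 0, 0, 0, 0, 0.95], [0, 0, 0, 0, 0, 0, 0.95], [0, 0, 0, 0, 0, 0, 0.95], [0, 0, 0, 0, 0, 0, 0.95], [0, 0, 0, 0, 0, 0, 0.95]])

```text
time: 28.7
ee_pos: [525.0, 245.9, 197.3]
eef_rot: [0.037, 0.982, 0.183, 0.007]
ft_force: [-0.6, 13.4, 5.6]
grip_width: 11.2
gripper_force: 25.0
```

```bash
python3 - <<'E'
from dial import *
o=ctrl.get_obs();P=np.array(o["ee_pos"]);G=P-H+19*-Ro.from_quat(o["eef_rot"]).as_matrix()[:,2];print(o["ft_force"],G@Y,G[2],np.arctan2(G[2],G@Y)-np.arctan2(37,160),o["gripper_force"])
m,M,V=dial(38,3)
ims=[cam("scene") for _ in range(6)]; im=np.mean([c["img"].astype(float) for c in ims],0)
a=im[180:215,305:345].clip(0,255).astype(np.uint8)
a=cv2.resize(a,(640,560),interpolation=cv2.INTER_CUBIC); cv2.imwrite("pics/s9.png",a[:,:,::-1])
E
```

```text
[-0.59 13.42  5.57] 136.60625779988112 95.04968771635893 0.3806416781203906 25.00198245048523
px [324.12 209.44 323.5  186.74] mark [-25.67 -70.34] pivot [-27.21  19.01] r 89.36719067152758 angle off plumb -0.017205425114014246
```

View pics/s9.png

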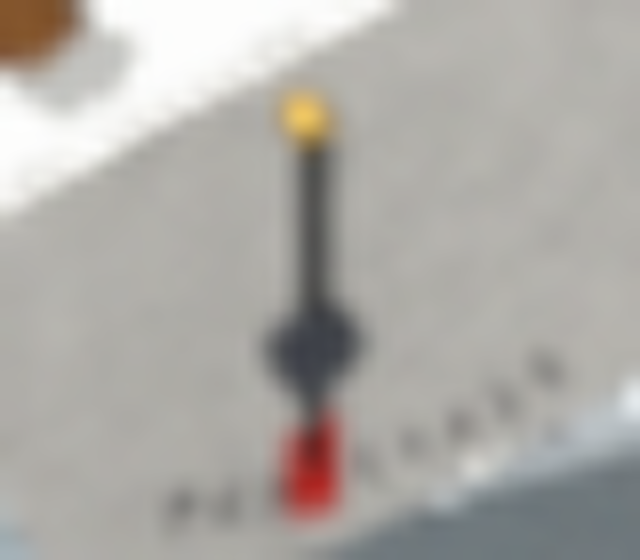

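The pointer tip at (314,460) now lies in the middle of the red mark, which spans columns 288-342. I'll let it settle a little longer, then hand in.

>>> send_rows(plan=[[0, 0, 0, 0, 0, 0, 0.95], [0, 0, 0, 0, 0, 0, 0.95], [0, 0, 0, 0, 0, 0, 0.95], [0, 0, 0, 0, 0, 0, 0.95], [0, 0, 0, 0, 0, 0, 0.95], [0, 0, 0, 0, 0, 0, 0.95], [0, 0, 0, 0, 0, 0, 0.95], [0, 0, 0, 0, 0, 0, 0.95], [0, 0, 0, 0, 0, 0, 0.95], [0, 0, 0, 0, 0, 0, 0.95]])

```text
time: 30.4
ee_pos: [525.0, 245.9, 197.3]
eef_rot: [0.037, 0.982, 0.183, 0.007]
ft_force: [-0.2, 13.8, 7.1]
grip_width: 10.9
gripper_force: 25.0
```

```bash
python3 -c "
from station import ctrl
print(ctrl.sign_off())"
```

```text
the job is handed in; nothing more can be done
None
```

I handed in the job at about 30 s, with blue seated in pocket one, green in pocket two, and the handle held so that the camera shows the settled pointer tip in the middle of the red mark; the hand-in call returned no verdict.

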